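# Check the circuit modules with the tester

## Robot

A 7-joint arm with a two-finger parallel gripper is mounted at the origin on the work surface. World frame = base frame: x ahead of the robot, y to its left, z up, the work surface at z = 0. Lengths are in mm, angles in rad, forces in N, time in s.
With the tool pointing down it reaches from about 400 to 875 mm from the base axis. Payload 4.4 kg.
Tool frame: the origin (TCP) lies midway between the tips of the shut fingers; the grasp point (between the pads) lies 19 mm behind it (ctrl.grip_point_offset is the distance from the TCP to the grasp point, in mm); z points along the fingers, y is the direction in which the jaws open and shut (so a half turn about z gives the same grasp; the last joint's range is limited). The gripper opens to 85 mm and grips with 20 to 120 N. Pads are 22 mm wide; open, the fingers measure 114 mm over their backs; the gripper's body (76 mm by 85 mm) begins 54 mm behind the grasp point. The pads swing forward as they close: fully open they stand 13 mm farther back than shut.
Start: joints at [1.105, 0.628, 0.038, 1.517, -0.027, 0.996, -0.02], TCP at [253.03, -598.743, 231.313] pointing down, gripper open.
Joint ranges: [-3.06, 3.06], [-0.37, 2.12], [-1.25, 1.32], [0.18, 2.47], [-1.1, 4.24], [0.23, 1.98], [-2.94, 2.94]. Speed limits (rad/s): [2.57, 2.57, 3.14, 3.14, 3.14, 3.14, 3.14].

## Interface

Orientations are given as [roll, pitch, yaw] about the fixed x, y, z axes, in that order (R = Rz(yaw) Ry(pitch) Rx(roll)).
In Python, from cell import ctrl, imaging, models gives the robot as it stands. The module is installed in compiled form; this text tells all that it offers.
- The arm moves only by the tool drive_tool, never from a script. Its argument "deltas" is text: rows parted by semicolons, each of 5 numbers parted by spaces: the shift along the tool's x, y, z in m, then the turn about the tool's z in degrees, then the finger opening in m, from 0 to 0.0854. A call has 1 to 12 rows; each row is the pose to reach, as a shift and turn from the pose commanded when the call began, along the tool's axes at that moment; what a row does not reach only later rows make up. A row lasts 1/8 s, in which the tool goes at most 62.5 mm and 10.7 degrees, less where a joint would pass 70% of its speed; a pose out of reach is approached as far as the arm can. A call with a gripper value outside its range is refused whole. The fingers move at their own pace and stop on an object; the grip force is fixed at half the most. Time passes only in rows, so rows that repeat a pose let the fingers close. It gives the time, the measured TCP pose, the force and the opening at its end, in the units of the state.
- ctrl.read_state(): the state, without advancing time (a new reading comes with each control period).
- imaging.get_image(name): name is "scene" or "top" or "wrist"; returns a dict with "color" (400x640x3 uint8, red, green, blue), "range_z" (400x640 float32, mm along the optical axis (not along the pixel's ray), 0 where there is no reading), "vfov" (degrees; the focal length in pixels is half the picture's height over the tangent of half this angle, whatever the lens; pixels are square), "cx", "cy" (the principal point, pixels), "extrinsics" (4x4, takes a point from camera to world coordinates). Camera axes: x right, y down, z forward; pixel columns grow to the right and rows downward; lengths in mm; the calibration is good to about 2 mm. A picture is of the moment at which its call begins.
- ctrl.finish_job(): hands the job in, once; it reports no verdict.
Trained networks look in a picture, given as the dict that the camera call returned (one of the last four; its "shot" number tells which), for a name from the list of things; names that differ only in an ending like _2 or _b are one class to them, and where a whole thing is asked for, a point or a joint stands for the part that bears it (a point fixed in the world has none). Each returns a list of dicts, best first, with "score" (0 to 1); they miss things now and then, are a little off and sometimes report something else, mostly with a low value. They report only what shows in the picture. A call takes as long as a camera call. They do not tell look-alikes from the thing itself.
- models.spot_in(picture, thing): "point" ([column, row] in pixels, amid what is visible of it).
- models.landmark_of(picture, thing): "point" ([column, row] in pixels: a listed point, or the origin of a listed thing).
The state is a dict: "clock": time; "qpos": joint angles; "qd": joint speeds; "tau": joint torques, N m; "eef_pos": TCP position; "tool_rot": TCP orientation; "force": force on the tool from outside, world axes, zero at the start; "torque": the same for the moment, N m; "width": finger opening in mm.
Only numpy, scipy, OpenCV 4.12 (cv2) and the standard library are available. Lean on these libraries where they do the work, as an engineer would, in place of code of your own. Each camera call takes 0.05 s, during which the arm holds its last target.

## Task

Take the tester from its fork rest and check the three circuit modules with it: gently press its tip down onto the spring contact of the battery module, then of the switch module, then of the lamp module, each time until the contact has sunk about halfway, for a moment. Then hang the tester back in its rest, upright with the collar lying on both arms, and let go; leave the jar and the mug where they are.

Things in the scene. Friction and masses are not known exactly. Their poses are not given: they have to be found in the camera images.
- probe: loose cable-free tester, 0.10 to 0.17 kg, hung upright in its rest. Origin at the end of the tip, z up along its axis. From the tip: steel needle 6 mm thick with round end (0 to 28 mm), black shaft 14 mm thick (to 92), black collar disc 40 mm in diameter (92 to 98), white square handle 24 x 24 mm, sides along its x and y (98 to 164). Hold it by the handle, by either pair of sides
- probe_collar (a point): on the tester's axis at the underside of its collar, 92 mm above the tip
- probe_grip (a point): on the tester's axis in the middle of the handle, 130 mm above the tip: the place to hold
- rest: fixed grey fork on a dark base 110 x 100 x 12 mm. Origin on the table below its seat's middle, z up, -x to its rear post, open to +x. Two level arms along x, 14 mm wide, 22 mm apart, tops 115 mm above the table: the shaft hangs between them, the collar lies on them, between 6 mm lips 28 mm (+x) and 34 mm (-x) from the middle. The hung tip is 23 mm above the table
- rest_seat (a point): the middle of the fork's seat, between the two arms at the height of their tops, 115 mm above the table: the tester's collar underside belongs here
- battery: fixed module with the battery (a lying metal cell, 21 mm thick, 44 mm long, between two black clips; top 40 mm above the table): grey base plate 78 x 78 x 18 mm, origin under its centre, z up. The component stands on its -x half, the round spring contact on its +x half, 21 mm from the centre
- battery_contact_top (a point): centre of the top of the battery module's spring contact: a round flat steel cap 20 mm in diameter in a black housing; its top is 42 mm above the table when up, and this point sinks with it
- battery_contact (a joint): how far the battery module's contact is pressed down, in m: 0 up, 0.008 fully down (starts to give at about 2 N, fully down at about 6 N, springs back when let go)
- switch: fixed module with the switch (black block with a thin slanted metal toggle, which is fixed and not operated; top 59 mm above the table): grey base plate 78 x 78 x 18 mm, origin under its centre, z up. The component stands on its -x half, the round spring contact on its +x half, 21 mm from the centre
- switch_contact_top (a point): centre of the top of the switch module's spring contact: a round flat steel cap 20 mm in diameter in a black housing; its top is 42 mm above the table when up, and this point sinks with it
- switch_contact (a joint): how far the switch module's contact is pressed down, in m: 0 up, 0.008 fully down (starts to give at about 2 N, fully down at about 6 N, springs back when let go)
- lamp: fixed module with the lamp (a round clear bulb, 32 mm, on a black socket; top 69 mm above the table): grey base plate 78 x 78 x 18 mm, origin under its centre, z up. The component stands on its -x half, the round spring contact on its +x half, 21 mm from the centre
- lamp_contact_top (a point): centre of the top of the lamp module's spring contact: a round flat steel cap 20 mm in diameter in a black housing; its top is 42 mm above the table when up, and this point sinks with it
- lamp_contact (a joint): how far the lamp module's contact is pressed down, in m: 0 up, 0.008 fully down (starts to give at about 2 N, fully down at about 6 N, springs back when let go)
- jar: bystander, loose: glass jar with a yellow lid, 72 mm in diameter, 115 mm high; origin under its centre. Leave it where it is
- mug: bystander, loose: white mug, 76 mm in diameter, 85 mm high, handle at its +y side; origin under its centre. Leave it where it is
Things that resemble listed ones, but are neither listed nor needed, are in the scene too. Leave any purple look-alike of the lamp alone.

How it is judged (in metres and radians):
On the way, in this order (a step that is already met when the one before it is completed fails the run):
1. the tester has been taken out of its rest (horizontal distance between probe_collar and rest_seat above 0.06 m), for 0.1 s.
2. the tester's tip presses down the battery module's contact by at least 3 mm (value of joint battery_contact above 0.003 m and contact force between probe and battery above 0.5 N and horizontal distance between probe and battery_contact_top below 0.012 m and angle between probe's own z axis and vertical below 0.6 rad), for 0.2 s.
3. the tester's tip presses down the switch module's contact by at least 3 mm (value of joint switch_contact above 0.003 m and contact force between probe and switch above 0.5 N and horizontal distance between probe and switch_contact_top below 0.012 m and angle between probe's own z axis and vertical below 0.6 rad), for 0.2 s.
4. the tester's tip presses down the lamp module's contact by at least 3 mm (value of joint lamp_contact above 0.003 m and contact force between probe and lamp above 0.5 N and horizontal distance between probe and lamp_contact_top below 0.012 m and angle between probe's own z axis and vertical below 0.6 rad), for 0.2 s.
At the end, for the whole second after the job is handed in: the tester hangs still and upright (within 0.1 rad) in its rest, let go, collar underside within 4 mm of the height of the arms' tops and within 18 mm of the seat's middle horizontally; all three contacts are up again (within 1.5 mm) (horizontal distance between probe_collar and rest_seat below 0.018 m and z of probe_collar in the frame of rest_seat between -0.004 and 0.004 m and angle between probe's own z axis and vertical below 0.1 rad and linear speed of probe below 0.02 m/s and contact force between probe and rest above 0.3 N and value of joint each of battery_contact, switch_contact, lamp_contact below 0.0015 m); the robot touches nothing.
It fails at once if the tester presses a module with more than 20 N (contact force between probe and battery above 20 N or contact force between probe and switch above 20 N or contact force between probe and lamp above 20 N).
It fails at once if the jar or the mug is moved more than 30 mm (distance of any of jar, mug from where it was at the start of the episode above 0.03 m).
It also fails if it takes over 70 s, if anything falls off the work surface, if the arm or the gripper's body presses on something with over 40 N, if the wrist force passes 120 N, or if a joint passes its speed limit or range.

## Working session

There is one attempt and no reset: what is moved stays moved. The work goes in short steps, Python scripts to look and compute and a tool call to move; the robot and the scene stay as the last step left them, time stands still between calls to the robot, and variables do not carry over. Pictures are saved under pics/ and viewed, and the job is handed in when it is done.

Besides the shell and the picture viewer there is one more tool, called by a JSON object that holds its "fn" and its "kwargs", one argument or row to a line. drive_tool: Moves the arm, as the interface text tells. Its arguments: {"type":"object","properties":{"deltas":{"type":"string"}},"required":["deltas"]}

```bash
mkdir -p pics
cat > h.py <<'E'
import numpy as np, cv2
from cell import ctrl, imaging, models
def K(p):
    f=p["color"].shape[0]/2/np.tan(np.radians(p["vfov"])/2); return f,p["cx"],p["cy"]
def w(p,u,v,z=None):
    f,cx,cy=K(p);E=np.array(p["extrinsics"])
    d=np.array([(u-cx)/f,(v-cy)/f,1.])
    if z is None:
        r=p["range_z"][int(round(v)),int(round(u))]; return E[:3,:3]@(d*r)+E[:3,3]
    R=E[:3,:3]@d; s=(z-E[2,3])/R[2]; return E[:3,3]+s*R
def px(p,X):
    f,cx,cy=K(p);E=np.array(p["extrinsics"]);c=E[:3,:3].T@(np.array(X)-E[:3,3]);return c[0]/c[2]*f+cx,c[1]/c[2]*f+cy
def save(p,n): cv2.imwrite("pics/"+n,cv2.cvtColor(p["color"],cv2.COLOR_RGB2BGR))
E
python3 - <<'E'
from h import *
np.set_printoptions(precision=1,suppress=True)
s=ctrl.read_state();print(s)
for n in ["scene","top","wrist"]:
    p=imaging.get_image(n);save(p,n+"0.png");print(n,p["vfov"],np.array(p["extrinsics"]))
    for t,z in [("probe_grip",153),("probe_collar",115),("rest_seat",115),("rest",0),("battery_contact_top",42),("switch_contact_top",42),("lamp_contact_top",42),("battery",0),("switch",0),("lamp",0),("jar",0),("mug",0)]:
        for r in models.landmark_of(p,t)[:3]:
            u,v=r["point"]; print(t,round(r["score"],2),np.array(r["point"]),w(p,u,v,z), w(p,u,v) if 0<=u<639 and 0<=v<399 else "")
E
```

```text
{'clock': 0.0, 'qpos': array([ 1.1,  0.6,  0. ,  1.5, -0. ,  1. , -0. ]), 'qd': array([-0.,  0., -0.,  0.,  0.,  0.,  0.]), 'tau': array([ -0. , -56.3,   1.2, -19.3,   0. ,   0. ,  -0. ]), 'eef_pos': array([ 252.8, -598.2,  230.4]), 'tool_rot': array([-3.1,  0. ,  0.4]), 'force': array([ 0.6, -0.4,  0. ]), 'torque': array([-0.,  0.,  0.]), 'width': 85.44358644053085}
scene 46.4735063263687 [[  -0.9    0.3   -0.4 1053.8]
 [   0.5    0.5   -0.7  837.4]
 [   0.    -0.8   -0.6  838.7]
 [   0.     0.     0.     1. ]]
probe_grip 0.88 [279.9 125.9] [ 496.9 -312.5  153. ] [ 507.4 -290.7  166. ]
probe_grip 0.25 [335.7 209.5] [570.1 119.6 153. ] [494.8   7.9  46.3]
probe_collar 0.59 [280.8 138.2] [ 499.6 -304.5  115. ] [ 507.2 -288.8  124.9]
rest_seat 0.69 [281.4 141.8] [ 508.  -284.1  115. ] [ 508.5 -283.1  115.7]
rest 0.59 [276.7 173.2] [ 525.2 -293.6    0. ] [ 533.1 -276.7   12.6]
battery_contact_top 0.4 [331.8 213.5] [510.4  12.8  42. ] [506.1   6.4  35.8]
battery_contact_top 0.26 [301.2 266. ] [679.5 145.1  42. ] [668.5 124.6  18.5]
switch_contact_top 0.41 [291.4 252. ] [676.9  90.8  42. 
[... 1582 characters left out ...]
2. ] [482.  452.5  19.5]
battery 0.81 [340.7 233.2] [485.1   8.4   0. ] [483.3   9.2  28.8]
battery 0.58 [455.  223.5] [ 521.9 -355.9    0. ] [ 504.7 -293.9  185.5]
switch 0.67 [313.  176.3] [669.5 100.9   0. ] [664.8  99.9  21.7]
lamp 0.88 [296.7 221.8] [519.3 150.1   0. ] [518.  148.8  14.1]
lamp 0.74 [249.3 230.1] [490.2 301.6   0. ] [488.8 297.   21.2]
lamp 0.72 [205.9 239.7] [457.3 439.4   0. ] [456.6 433.6  17.7]
jar 0.77 [376.4 163.8] [ 714.4 -106.8    0. ] [685.  -92.1 116.2]
mug 0.59 [250.2 168.4] [693.2 308.7   0. ] [691.6 307.2   6.8]
wrist 67.10546467126667 [[   0.4   -0.9   -0.2  315.6]
 [  -0.9   -0.4   -0.1 -572.2]
 [   0.     0.3   -1.   373. ]
 [   0.     0.     0.     1. ]]
```

View pics/scene0.png

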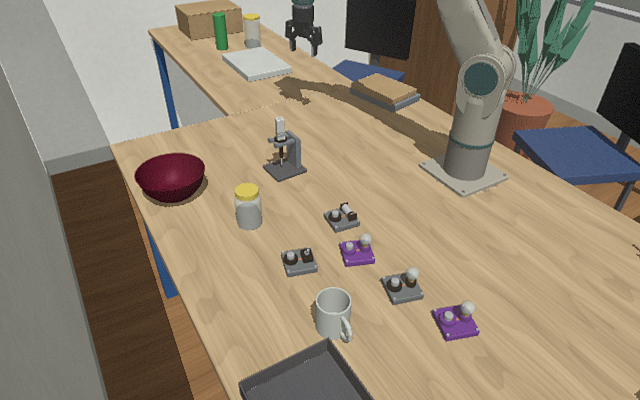

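View pics/top0.png

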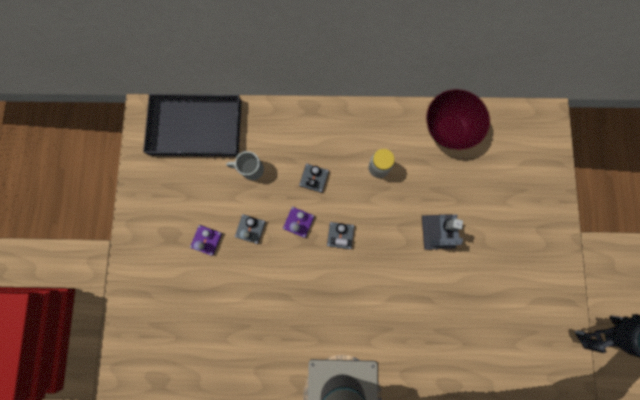

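View pics/wrist0.png

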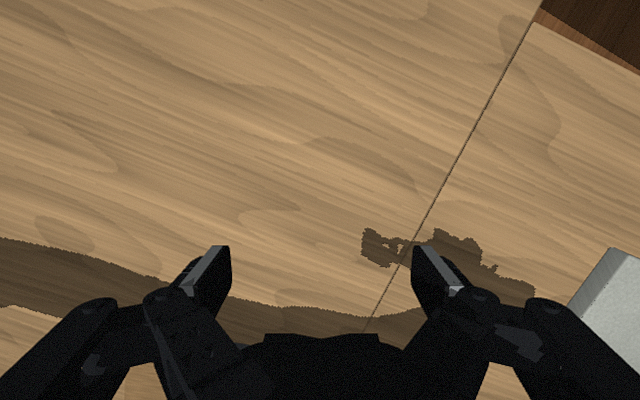

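The grey modules are battery ~(340,233), switch ~(315,178) and lamp ~(250,229) in the top view. The purple ones at (298,222) and (206,240) are look-alikes. The rest is at ~(440,230). Zooming in.

Run:
```python
import cv2
a=cv2.imread("pics/scene0.png")[105:190,245:325];b=cv2.imread("pics/top0.png")[205:260,410:480]
cv2.imwrite("pics/z1.png",cv2.resize(a,None,fx=7,fy=7,interpolation=cv2.INTER_CUBIC))
cv2.imwrite("pics/z2.png",cv2.resize(b,None,fx=9,fy=9,interpolation=cv2.INTER_CUBIC))
```

```text
(no output)
```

View pics/z1.png

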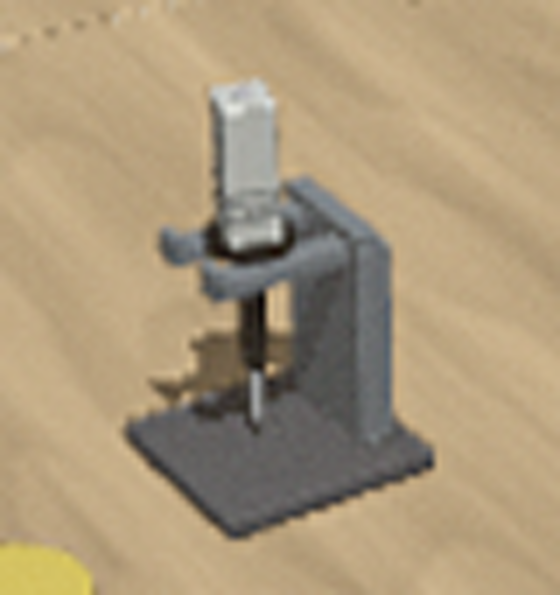

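View pics/z2.png

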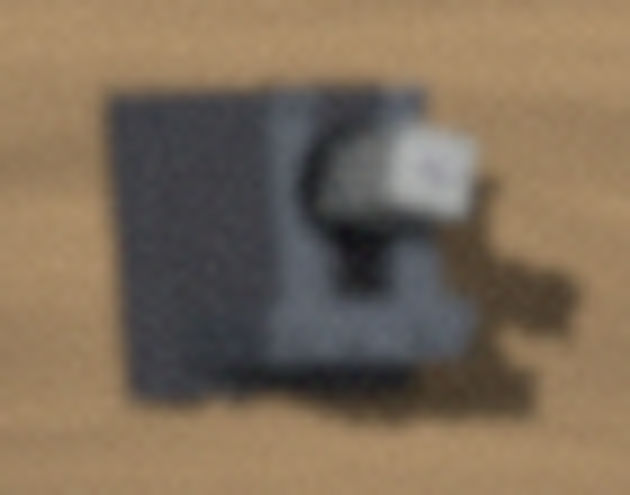

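```bash
cat >> h.py <<'E'
from scipy.spatial.transform import Rotation as Ro
def delta(target,pose=None,rot=None):
    s=ctrl.read_state(); P=np.array(s["eef_pos"] if pose is None else pose); R=Ro.from_euler("xyz",s["tool_rot"] if rot is None else rot)
    return R.inv().apply(np.array(target)-P)
E
python3 - <<'E'
from h import *
s=ctrl.read_state();print(s["tool_rot"],delta([420,-300,290]))
p=imaging.get_image("top")
for n,c in (("top",[(110,95),(135,400)]),):
    for u,v in c: print(w(p,410+u/9,205+v/9,12))
E
```

```text
[-3.14155383e+00 -2.23752064e-05  3.99802200e-01] [ 270.07834973 -210.17535065  -58.68055693]
[ 544.3981674  -249.42332256   12.        ]
[ 438.01328773 -255.29461685   12.        ]
```

{"fn": "drive_tool", "kwargs": {
  "deltas": "0.045 -0.035 -0.01 4 0.0854; 0.09 -0.07 -0.02 8 0.0854; 0.135 -0.105 -0.03 12 0.0854; 0.18 -0.14 -0.04 16 0.0854; 0.225 -0.175 -0.05 20 0.0854; 0.27 -0.21 -0.06 20 0.0854; 0.27 -0.21 -0.06 20 0.0854; 0.27 -0.21 -0.06 20 0.0854"
}}

```text
clock: 3.0
eef_pos: [419.8, -300.7, 291.5]
tool_rot: [3.141, 0.0, 0.051]
force: [0.2, -0.5, -0.2]
width: 85.5
```

```bash
cat > look.py <<'E'
from h import *
import sys
np.set_printoptions(precision=1,suppress=True)
p=imaging.get_image("wrist");save(p,sys.argv[1]);s=ctrl.read_state();print(s["eef_pos"],s["tool_rot"],s["clock"])
Z=dict(probe_grip=153,probe_collar=115,rest_seat=115,rest=0,battery_contact_top=42,switch_contact_top=42,lamp_contact_top=42,probe=23)
for t in sys.argv[2:]:
    for r in models.landmark_of(p,t)[:3]:
        u,v=r["point"]; print(t,round(r["score"],2),np.array(r["point"]),w(p,u,v,Z.get(t,0)), w(p,u,v) if 0<=u<639 and 0<=v<399 else "")
E
python3 look.py w1.png probe_grip probe_collar rest_seat rest
```

```text
[ 419.2 -301.4  291.3] [3.1 0.  0. ] 3.05
probe_grip 0.84 [323.6  93.6] [ 504.5 -298.9  153. ] [ 502.5 -298.7  186.8]
probe_collar 0.9 [326.4  95.1] [ 505.5 -302.   115. ] [ 501.4 -300.9  187.5]
rest 0.63 [324.4 103.7] [ 500.7 -301.7    0. ] [ 495.1 -299.7  185.9]
```

View pics/w1.png

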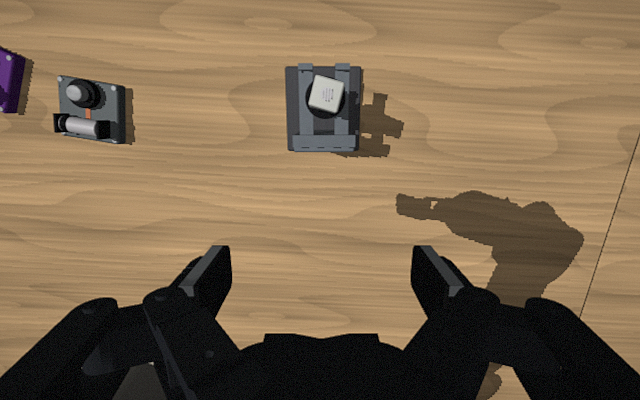

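The wrist view shows the rest at (323,108), with the handle top at (327,92) turned some degrees against the fork. The battery is at (88,105). Next I measure the handle's yaw and the fork.

Run:
```python
from h import *
np.set_printoptions(precision=1,suppress=True)
p=imaging.get_image("wrist")
a=p["color"][55:160,275:375];cv2.imwrite("pics/z3.png",cv2.cvtColor(cv2.resize(a,None,fx=6,fy=6,interpolation=cv2.INTER_CUBIC),cv2.COLOR_RGB2BGR))
f,cx,cy=K(p);E=np.array(p["extrinsics"])
v,u=np.mgrid[0:400,0:640];r=p["range_z"]
W=np.stack([(u-cx)/f*r,(v-cy)/f*r,r],-1)@E[:3,:3].T+E[:3,3]
roi=(v>50)&(v<165)&(u>270)&(u<380)&(r>0)
def rep(n,m):
    P=W[m][:,:2].astype(np.float32);print(n,m.sum(),cv2.minAreaRect(P),np.median(W[m][:,2]),P.mean(0))
rep("handle",roi&(W[...,2]>178))
rep("arms",roi&(W[...,2]>108)&(W[...,2]<128))
rep("base",roi&(W[...,2]>8)&(W[...,2]<16))
m=roi&(W[...,2]>8);h=np.histogram(W[m][:,2],bins=np.arange(0,200,4));print([(int(b),int(c)) for b,c in zip(h[1],h[0]) if c>5])
```

```text
handle 994 ((503.0954284667969, -299.95489501953125), (24.021085739135742, 24.074249267578125), 77.89131164550781) 185.98216872735657 [ 503.1 -300. ]
arms 2998 ((492.3589782714844, -298.7904968261719), (85.72897338867188, 63.60304641723633), 3.2565267086029053) 114.87992889300776 [ 485.9 -298.8]
base 2291 ((493.27728271484375, -298.9975280761719), (108.70021057128906, 100.10995483398438), 2.782191038131714) 10.815258951853195 [ 502.1 -297.8]
[(8, 2078), (12, 213), (24, 18), (48, 16), (68, 10), (72, 13), (88, 15), (92, 12), (104, 9), (108, 44), (112, 1609), (116, 664), (120, 681), (144, 10), (180, 25), (184, 932), (188, 34)]
```

View pics/z3.png

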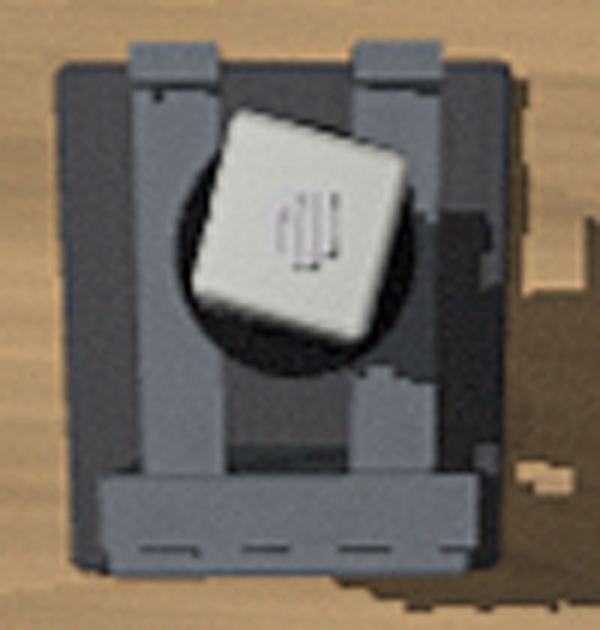

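Run:
```python
from h import *
np.set_printoptions(precision=1,suppress=True)
p=imaging.get_image("wrist")
for a,b in [(130,80),(218,80),(355,80),(442,80),(140,475),(290,475),(430,475),(222,300),(350,300),(222,440),(350,440)]:
    z=121 if b!=300 and b!=440 else 115
    print(a,b,w(p,275+a/6,55+b/6,z),w(p,275+a/6,55+b/6))
c=np.array([503.1,-300,0])
s=ctrl.read_state();print(s["eef_pos"],s["tool_rot"], delta([503.1,-300,134]))
```

```text
130 80 [ 527.6 -272.8  121. ] [ 527.8 -272.6  119.3]
218 80 [ 528.2 -286.8  121. ] [ 529.5 -286.5  111.2]
355 80 [ 529.3 -308.7  121. ] [ 529.6 -308.7  118.8]
442 80 [ 529.9 -322.5  121. ] [ 545.1 -331.3   10.6]
140 475 [ 465.8 -276.1  121. ] [ 465.7 -276.   119.8]
290 475 [ 467.  -301.4  121. ] [ 466.9 -301.4  120. ]
430 475 [ 468.1 -325.   121. ] [ 468.  -325.2  118.9]
222 300 [ 494.8 -288.6  115. ] [ 493.2 -290.6  183.6]
350 300 [ 495.9 -310.1  115. ] [ 494.  -307.4  184.9]
222 440 [ 471.9 -289.5  115. ] [ 466.9 -286.8   10.6]
350 440 [ 473.  -311.4  115. ] [ 472.8 -311.6  111.8]
[ 419.4 -301.   291.1] [-3.1  0.   0. ] [ 83.7   3.1 157.1]
```

{"fn": "drive_tool", "kwargs": {
  "deltas": "0.04 0.001 0.02 5 0.0854; 0.084 0.002 0.04 10 0.0854; 0.084 0.002 0.06 14.8 0.0854; 0.084 0.002 0.06 14.8 0.0854; 0.084 0.002 0.06 14.8 0.0854; 0.084 0.002 0.06 14.8 0.0854"
}}

```text
clock: 4.1
eef_pos: [504.0, -298.7, 232.5]
tool_rot: [3.141, -0.002, -0.208]
force: [-0.1, -0.1, -0.8]
width: 85.2
```

```bash
python3 look.py w2.png probe_grip; python3 -c "
from h import *
print(ctrl.read_state()['tool_rot'],delta([503.1,-300,134]))"
```

```text
[ 504.1 -298.6  232.5] [ 3.1 -0.  -0.2] 4.15
probe_grip 0.65 [323.1 205.7] [ 503.6 -300.4  153. ] [ 513.2 -302.1  184.9]
[ 3.14125625e+00 -1.65786548e-03 -2.07750249e-01] [-0.79104494  1.73130266 98.31010883]
```

View pics/w2.png

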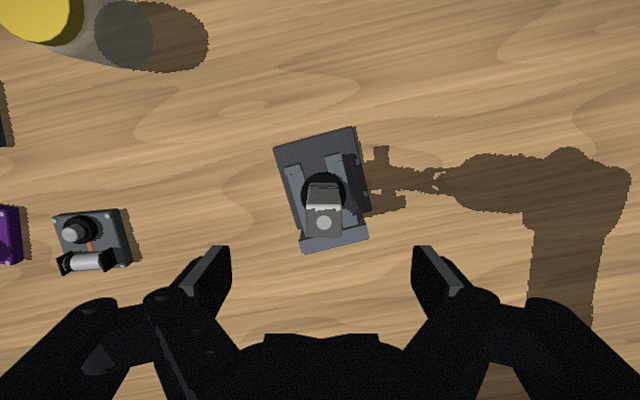

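The handle (323,215) lies squarely between the fingers at this yaw, so I descend and close.

{"fn": "drive_tool", "kwargs": {
  "deltas": "-0.001 0.001 0.04 0 0.0854; -0.001 0.001 0.08 0 0.0854; -0.001 0.001 0.098 0 0.0854; -0.001 0.001 0.098 0 0.0854; -0.001 0.001 0.098 0 0.0854; -0.001 0.001 0.098 0 0.015; -0.001 0.001 0.098 0 0.015; -0.001 0.001 0.098 0 0.015; -0.001 0.001 0.098 0 0.015; -0.001 0.001 0.098 0 0.015; -0.001 0.001 0.098 0 0.015; -0.001 0.001 0.098 0 0.015"
}}

```text
clock: 5.7
eef_pos: [503.1, -298.9, 133.8]
tool_rot: [3.141, -0.001, -0.208]
force: [-1.3, 0.1, 4.6]
width: 23.6
```

```bash
python3 look.py w3.png
```

```text
[ 503.1 -298.9  133.7] [ 3.1 -0.  -0.2] 5.75
```

View pics/w3.png

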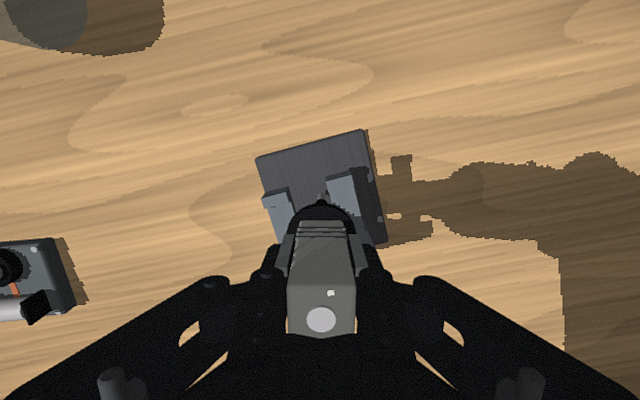

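{"fn": "drive_tool", "kwargs": {
  "deltas": "0 0 -0.03 0 0.015; 0 0 -0.07 0 0.015; 0 0 -0.12 0 0.015; -0.02 -0.05 -0.12 0 0.015; -0.045 -0.1 -0.12 0 0.015; -0.07 -0.15 -0.12 0 0.015; -0.09 -0.2 -0.12 0 0.015; -0.11 -0.24 -0.12 0 0.015; -0.13 -0.28 -0.12 0 0.015; -0.13 -0.28 -0.12 0 0.015; -0.13 -0.28 -0.12 0 0.015; -0.13 -0.28 -0.12 0 0.015"
}}

```text
clock: 7.25
eef_pos: [433.4, 0.8, 253.1]
tool_rot: [3.141, 0.0, -0.21]
force: [-0.0, -0.4, -0.9]
width: 23.6
```

```bash
cat > cap.py <<'E'
from h import *
import sys
np.set_printoptions(precision=1,suppress=True)
def cap(p,u0,v0,rad):
    f,cx,cy=K(p);E=np.array(p["extrinsics"])
    v,u=np.mgrid[0:400,0:640];r=p["range_z"]
    W=np.stack([(u-cx)/f*r,(v-cy)/f*r,r],-1)@E[:3,:3].T+E[:3,3]
    g=p["color"].astype(float).mean(-1)
    m=((u-u0)**2+(v-v0)**2<rad**2)&(r>0)&(abs(W[...,2]-42)<3)
    P=W[m].astype(np.float32)
    if len(P)>5: print("  cap",len(P),cv2.minEnclosingCircle(P[:,:2]),P.mean(0))
if __name__=="__main__":
    p=imaging.get_image("wrist");save(p,sys.argv[1]);s=ctrl.read_state();print(s["eef_pos"],s["tool_rot"],s["clock"],s["width"])
    for t in sys.argv[2:]:
        for r in models.landmark_of(p,t)[:3]:
            u,v=r["point"]; print(t,round(r["score"],2),np.array(r["point"]),w(p,u,v,42)); cap(p,u,v,40)
E
python3 cap.py w4.png battery_contact_top switch_contact_top lamp_contact_top
```

```text
[433.4   0.9 253.2] [ 3.1  0.  -0.2] 7.3 23.716498131203586
battery_contact_top 0.56 [301.4 121.2] [496.2   9.8  42. ]Traceback (most recent call last):
  File "cap.py", line 16, in <module>
    u,v=r["point"]; print(t,round(r["score"],2),np.array(r["point"]),w(p,u,v,42)); cap(p,u,v,40)
                                                                                   ~~~^^^^^^^^^^
  File "cap.py", line 11, in cap
    if len(P)>5: print("  cap",len(P),cv2.minEnclosingCircle(P[:,:2]),P.mean(0))
                                      ~~~~~~~~~~~~~~~~~~~~~~^^^^^^^^^
cv2.error: OpenCV(4.12.0) /io/opencv/modules/imgproc/src/shapedescr.cpp:201: error: (-215:Assertion failed) count >= 0 && (depth == CV_32F || depth == CV_32S) in function 'minEnclosingCircle'
```

View pics/w4.png

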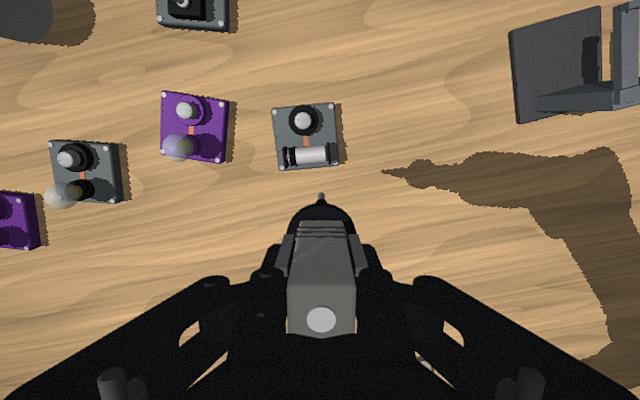

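Battery cap is at (303,120), grey lamp cap at (68,158), and the tester tip shows at (321,196), held upright.

```bash
sed -i 's/P\[:,:2\])/np.ascontiguousarray(P[:,:2]))/' cap.py
python3 - <<'E'
from cap import *
p=imaging.get_image("wrist")
for u,v in [(303,120),(68,158)]: print(w(p,u,v,42),w(p,u,v));cap(p,u,v,16)
E=np.array(p["extrinsics"]);s=ctrl.read_state()
R=Ro.from_euler("xyz",s["tool_rot"]);tip=R.apply([0,0,111])+s["eef_pos"]
print("pred tip px",px(p,tip),tip)
a=p["color"][90:225,255:360];cv2.imwrite("pics/z4.png",cv2.cvtColor(cv2.resize(a,None,fx=4,fy=4,interpolation=cv2.INTER_CUBIC),cv2.COLOR_RGB2BGR))
f,cx,cy=K(p)
for v in range(192,206): print(v,[int(x) for x in p["range_z"][v,317:327]])
E
```

```text
[497.1   8.   42. ] [497.1   8.   41.1]
  cap 216 ((497.3533020019531, 8.990933418273926), 9.498638153076172) [497.3   9.   40.7]
[512.7 286.8  42. ] [512.7 288.   40.5]
  cap 202 ((512.91259765625, 292.3433532714844), 9.830394744873047) [512.6 291.8  40.7]
pred tip px (np.float64(320.6714100294854), np.float64(194.81406160511665)) [433.4   1.1 142.2]
192 [410, 409, 258, 257, 258, 258, 408, 410, 407, 409]
193 [408, 257, 255, 253, 254, 256, 257, 409, 410, 408]
194 [408, 254, 252, 251, 250, 252, 254, 411, 409, 409]
195 [407, 251, 248, 247, 249, 250, 250, 409, 409, 409]
196 [257, 248, 246, 246, 245, 246, 247, 253, 410, 411]
197 [251, 245, 243, 242, 242, 244, 245, 250, 411, 409]
198 [247, 241, 240, 239, 233, 240, 241, 246, 410, 410]
199 [244, 232, 228, 227, 226, 229, 232, 244, 412, 412]
200 [227, 225, 224, 223, 221, 222, 224, 226, 412, 411]
201 [221, 219, 218, 216, 217, 218, 219, 221, 224, 412]
202 [217, 216, 215, 215, 213, 214, 215, 216, 219, 224]
203 [165, 166, 166, 165, 167, 166, 166, 165, 166, 167]
204 [164, 164, 165, 164, 165, 164, 163, 165, 164, 166]
205 [164, 163, 163, 162, 162, 164, 162, 163, 164, 163]
```

View pics/z4.png

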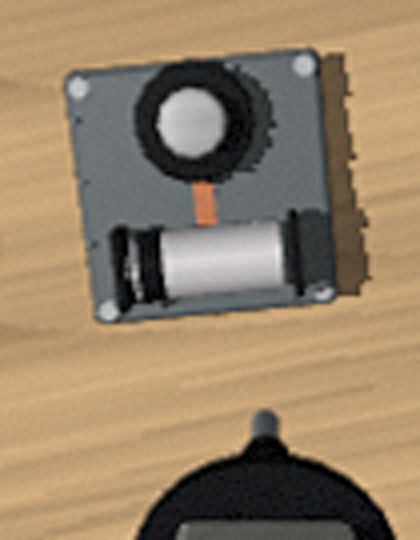

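{"fn": "drive_tool", "kwargs": {
  "deltas": "0.03 -0.01 0 0 0.015; 0.061 -0.021 0.03 0 0.015; 0.061 -0.021 0.065 0 0.015; 0.061 -0.021 0.09 0 0.015; 0.061 -0.021 0.09 0 0.015; 0.061 -0.021 0.09 0 0.015; 0.061 -0.021 0.09 0 0.015"
}}

```text
clock: 8.28
eef_pos: [498.3, 9.9, 164.5]
tool_rot: [-3.141, -0.002, -0.208]
force: [0.6, -0.1, -1.0]
width: 23.4
```

```bash
python3 cap.py w5.png; python3 -c "
import cv2
a=cv2.imread('pics/w5.png')[110:260,240:400];cv2.imwrite('pics/z5.png',cv2.resize(a,None,fx=4,fy=4))"
```

```text
[498.1  10.  164.4] [-3.1 -0.  -0.2] 8.325 23.307122458145937
```

View pics/z5.png

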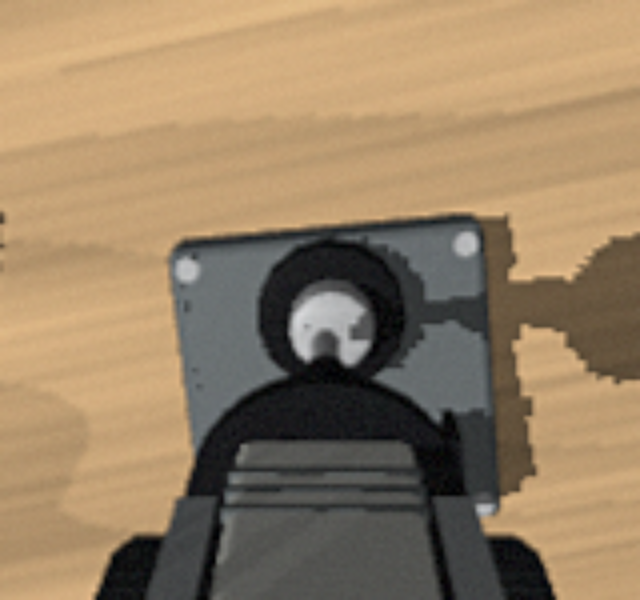

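The tip sits over the cap. I descend in small steps.

{"fn": "drive_tool", "kwargs": {
  "deltas": "0 0 0.006 0 0.015; 0 0 0.01 0 0.015; 0 0 0.013 0 0.015; 0 0 0.014 0 0.015; 0 0 0.015 0 0.015; 0 0 0.015 0 0.015"
}}

```text
clock: 9.07
eef_pos: [497.4, 10.0, 148.4]
tool_rot: [-3.142, -0.0, -0.208]
force: [-0.8, 0.3, 2.1]
width: 23.6
```

```bash
python3 cap.py w6.png; python3 -c "
from h import *
print(ctrl.read_state()['force'])
a=cv2.imread('pics/w6.png')[110:260,240:400];cv2.imwrite('pics/z6.png',cv2.resize(a,None,fx=4,fy=4))"
```

```text
[497.4  10.  148.5] [-3.1 -0.  -0.2] 9.125 22.99422796262513
[-0.45255257 -0.42059914  1.99761312]
```

View pics/z6.png

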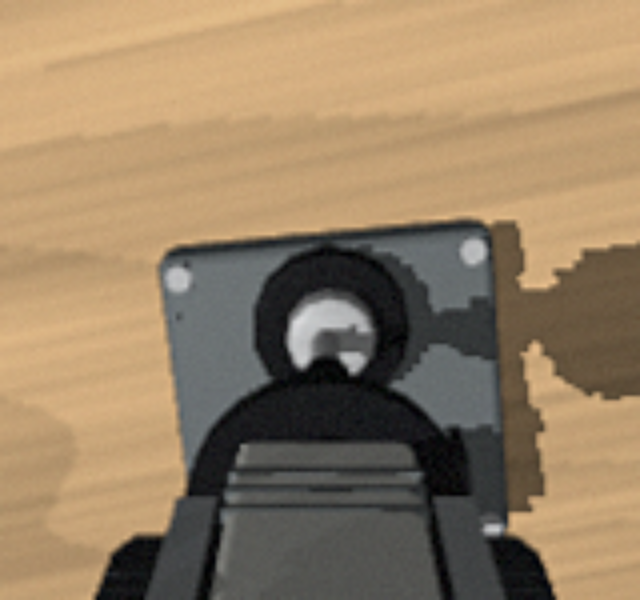

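Net force is about 3 N (baseline −1), so the contact has sunk roughly 2 mm. I press 2 mm further.

{"fn": "drive_tool", "kwargs": {
  "deltas": "0 0 0.001 0 0.015; 0 0 0.002 0 0.015; 0 0 0.002 0 0.015; 0 0 0.002 0 0.015"
}}

```text
clock: 9.62
eef_pos: [497.4, 10.1, 146.4]
tool_rot: [-3.142, -0.0, -0.208]
force: [-0.2, 0.2, 2.4]
width: 23.8
```

Run:
```python
from h import *
for i in range(3):
    imaging.get_image("wrist");s=ctrl.read_state();print(s["force"],s["eef_pos"][2])
```

```text
[-0.21220533 -0.23370763  2.96609487] 146.38458658055114
[0.37511333 0.1444009  2.60504809] 146.37599638891174
[-0.01299752  0.75319617  2.96652763] 146.37415042807837
```

Run:
```python
from h import *
np.set_printoptions(precision=1,suppress=True)
p=imaging.get_image("wrist")
f,cx,cy=K(p);E=np.array(p["extrinsics"])
v,u=np.mgrid[0:400,0:640];r=p["range_z"]
W=np.stack([(u-cx)/f*r,(v-cy)/f*r,r],-1)@E[:3,:3].T+E[:3,3]
g=p["color"].min(-1)
d=np.hypot(W[...,0]-497.4,W[...,1]-9.5)
m=(d<8.5)&(g>110)&(W[...,2]<60)
print("cap",m.sum(),np.median(W[m][:,2]))
m=(d>11.5)&(d<16)&(W[...,2]<60)&(W[...,2]>20); print("housing",m.sum(),np.median(W[m][:,2]))
m=(d>25)&(d<35)&(W[...,2]<30)&(W[...,2]>10); print("plate",m.sum(),np.median(W[m][:,2]))
a=p["color"][110:260,240:400];cv2.imwrite("pics/z7.png",cv2.cvtColor(cv2.resize(a,None,fx=4,fy=4),cv2.COLOR_RGB2BGR))
```

```text
cap 178 35.16992241861688
housing 365 29.014578675105213
plate 982 16.967077693482025
```

View pics/z7.png

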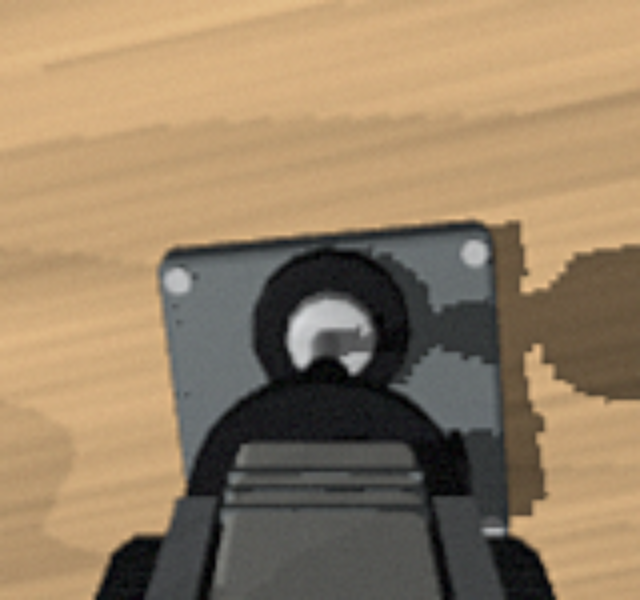

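The cap reads 35.2 mm against 40.7 mm when up. It sank about 5 mm and was held well over 0.2 s. Now lift and go towards the switch.

{"fn": "drive_tool", "kwargs": {
  "deltas": "0 0 -0.03 0 0.015; 0 0 -0.08 0 0.015; 0.02 -0.025 -0.1 0 0.015; 0.045 -0.05 -0.1 0 0.015; 0.07 -0.075 -0.1 0 0.015; 0.094 -0.1 -0.1 0 0.015; 0.094 -0.1 -0.1 0 0.015; 0.094 -0.1 -0.1 0 0.015; 0.094 -0.1 -0.1 0 0.015"
}}

```text
clock: 10.95
eef_pos: [609.1, 87.4, 246.2]
tool_rot: [3.141, 0.001, -0.209]
force: [0.2, -0.5, -1.2]
width: 23.4
```

```bash
python3 cap.py w7.png switch_contact_top
```

```text
[609.3  87.6 246.4] [ 3.1  0.  -0.2] 11.0 23.385251761622843
switch_contact_top 0.74 [300.7 110.5] [683.   94.2  42. ]
  cap 248 ((665.1632690429688, 97.82191467285156), 25.336551666259766) [678.7  94.3  40.9]
```

View pics/w7.png

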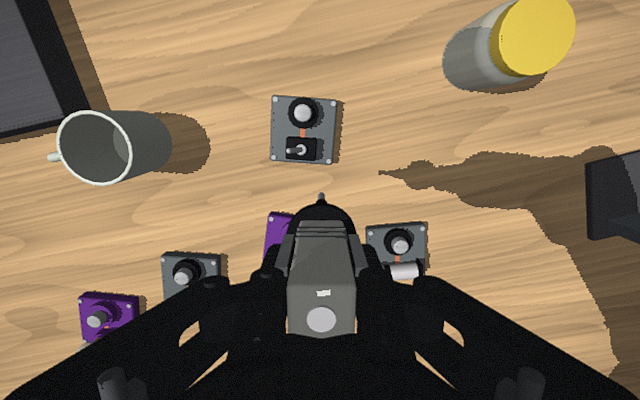

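Switch cap is at (303,113) and the lamp's (grey) cap at (183,277).

Run:
```python
from cap import *
p=imaging.get_image("wrist")
for u,v in [(303,113),(183,277),(401,244)]: print(w(p,u,v,42));cap(p,u,v,15)
s=ctrl.read_state();print(s["eef_pos"])
```

```text
[680.4  92.7  42. ]
  cap 229 ((680.8824462890625, 93.54019927978516), 9.458938598632812) [681.   93.5  40.8]
[514.6 289.1  42. ]
  cap 144 ((513.2938232421875, 292.5768737792969), 9.723848342895508) [513.3 292.3  40.6]
[501.9   8.5  42. ]
  cap 159 ((497.48248291015625, 9.674785614013672), 9.775411605834961) [497.9   9.6  40.8]
[609.6  87.9 246.5]
```

{"fn": "drive_tool", "kwargs": {
  "deltas": "0.035 -0.01 0 0 0.015; 0.069 -0.0205 0.02 0 0.015; 0.069 -0.0205 0.06 0 0.015; 0.069 -0.0205 0.083 0 0.015; 0.069 -0.0205 0.083 0 0.015; 0.069 -0.0205 0.083 0 0.015; 0.069 -0.0205 0.083 0 0.015"
}}

```text
clock: 11.98
eef_pos: [682.7, 94.3, 165.2]
tool_rot: [-3.141, -0.003, -0.208]
force: [0.4, 1.2, -2.0]
width: 23.2
```

```bash
python3 cap.py w8.png; python3 -c "
import cv2
a=cv2.imread('pics/w8.png')[110:260,240:400];cv2.imwrite('pics/z8.png',cv2.resize(a,None,fx=4,fy=4))"
```

```text
[682.5  94.4 165. ] [-3.1 -0.  -0.2] 12.025 23.686093906899515
```

View pics/z8.png

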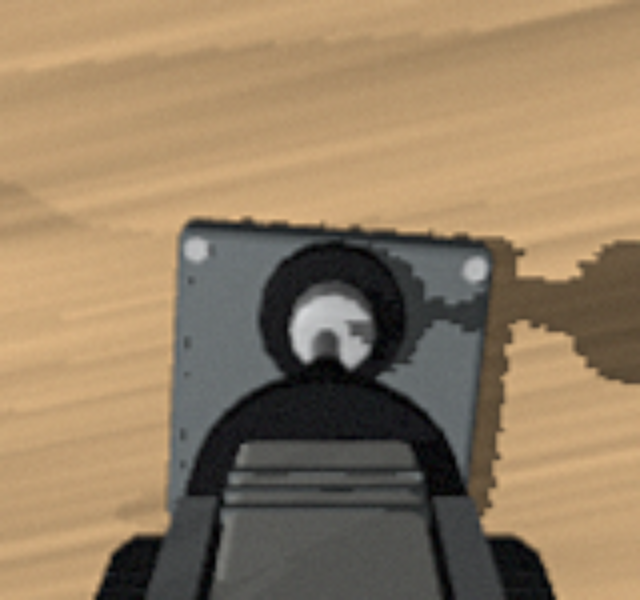

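Aligned over the cap as before. Press to TCP z ≈ 147.5, backing off 1 mm in x.

{"fn": "drive_tool", "kwargs": {
  "deltas": "-0.001 0 0.006 0 0.015; -0.001 0 0.01 0 0.015; -0.001 0 0.013 0 0.015; -0.001 0 0.015 0 0.015; -0.001 0 0.0165 0 0.015; -0.001 0 0.0165 0 0.015; -0.001 0 0.0165 0 0.015; -0.001 0 0.0165 0 0.015"
}}

```text
clock: 13.02
eef_pos: [680.7, 94.6, 147.0]
tool_rot: [-3.141, -0.0, -0.208]
force: [-1.4, 0.4, 2.5]
width: 23.8
```

```bash
cat > press.py <<'E'
from h import *
import sys
np.set_printoptions(precision=1,suppress=True)
X,Y=map(float,sys.argv[1:3])
for i in range(2):
    p=imaging.get_image("wrist");s=ctrl.read_state();print(s["force"],s["eef_pos"])
f,cx,cy=K(p);E=np.array(p["extrinsics"])
v,u=np.mgrid[0:400,0:640];r=p["range_z"]
W=np.stack([(u-cx)/f*r,(v-cy)/f*r,r],-1)@E[:3,:3].T+E[:3,3]
g=p["color"].min(-1)
d=np.hypot(W[...,0]-X,W[...,1]-Y)
m=(d<8.5)&(g>110)&(W[...,2]<60)
print("cap",m.sum(),np.median(W[m][:,2]))
m=(d>11.5)&(d<16)&(W[...,2]<60)&(W[...,2]>20); print("housing",m.sum(),np.median(W[m][:,2]))
m=(d>25)&(d<35)&(W[...,2]<30)&(W[...,2]>10); print("plate",m.sum(),np.median(W[m][:,2]))
a=p["color"][110:260,240:400];cv2.imwrite("pics/"+sys.argv[3],cv2.cvtColor(cv2.resize(a,None,fx=4,fy=4),cv2.COLOR_RGB2BGR))
E
python3 press.py 681 93.5 z9.png
```

```text
[-1.9 -0.2  2.9] [680.7  94.6 147. ]
[-0.8  0.6  2. ] [680.7  94.6 147. ]
cap 183 35.644834785820876
housing 378 28.970680308898466
plate 991 16.939206883412453
```

View pics/z9.png

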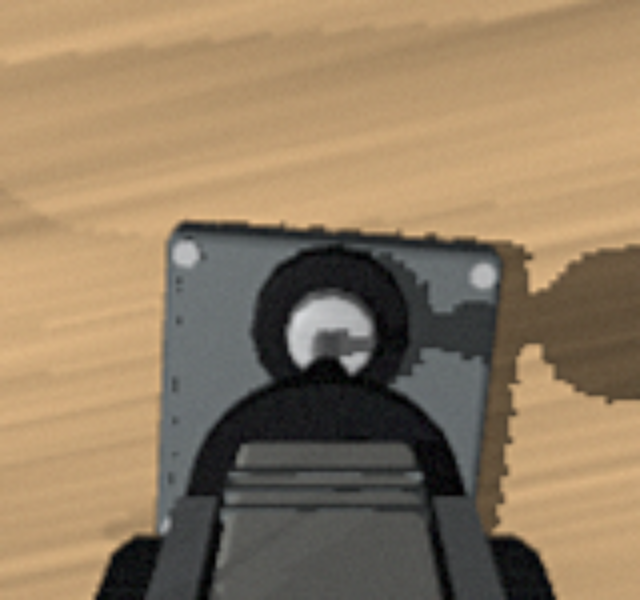

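{"fn": "drive_tool", "kwargs": {
  "deltas": "0 0 -0.04 0 0.015; 0 0 -0.09 0 0.015; -0.04 -0.03 -0.1 0 0.015; -0.08 -0.06 -0.1 0 0.015; -0.12 -0.093 -0.1 0 0.015; -0.16 -0.125 -0.1 0 0.015; -0.205 -0.159 -0.1 0 0.015; -0.205 -0.159 -0.1 0 0.015; -0.205 -0.159 -0.08 0 0.015; -0.205 -0.159 -0.04 0 0.015; -0.205 -0.159 -0.018 0 0.015; -0.205 -0.159 -0.018 0 0.015"
}}

```text
clock: 14.62
eef_pos: [512.3, 290.9, 162.8]
tool_rot: [3.138, 0.002, -0.209]
force: [0.6, 0.3, -0.5]
width: 23.1
```

```bash
python3 cap.py w10.png
```

```text
[513.2 291.6 164.3] [ 3.1  0.  -0.2] 14.675 23.353519233000252
```

View pics/w10.png

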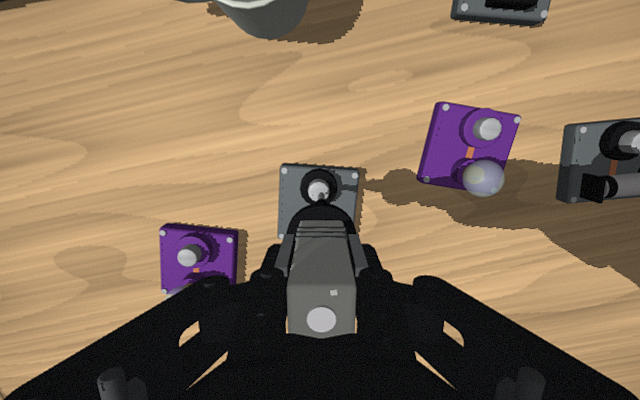

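The tip is over the grey lamp module's cap at (320,190). Pressing.

{"fn": "drive_tool", "kwargs": {
  "deltas": "0 0 0.006 0 0.015; 0 0 0.01 0 0.015; 0 0 0.013 0 0.015; 0 0 0.015 0 0.015; 0 0 0.016 0 0.015; 0 0 0.016 0 0.015; 0 0 0.016 0 0.015; 0 0 0.016 0 0.015"
}}

```text
clock: 15.68
eef_pos: [513.1, 292.5, 149.0]
tool_rot: [-3.141, -0.0, -0.208]
force: [-0.5, 0.5, 1.3]
width: 23.5
```

```bash
python3 press.py 513 292.5 z11.png
```

```text
[ 0.1 -0.4  1.3] [513.1 292.5 149. ]
[ 1.1 -0.8  2.3] [513.1 292.5 148.9]
cap 172 37.665670463159756
housing 360 28.90913575420592
plate 956 16.932149008020872
```

View pics/z11.png

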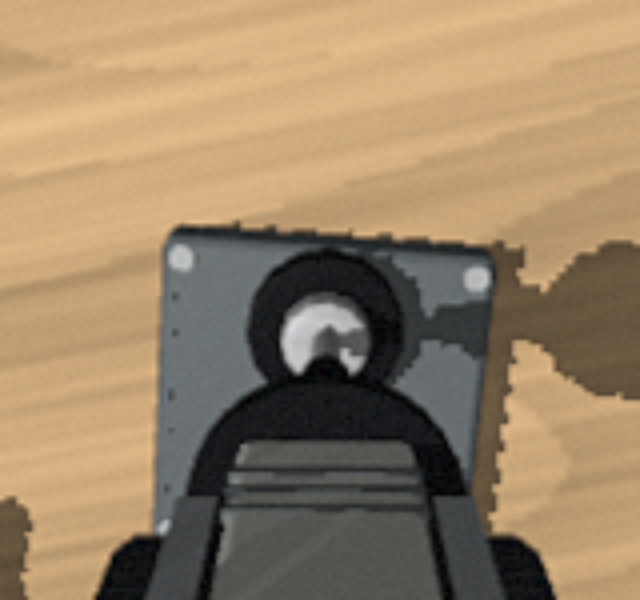

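Only about 3 mm sunk, so press 2 mm more.

{"fn": "drive_tool", "kwargs": {
  "deltas": "0 0 0.001 0 0.015; 0 0 0.002 0 0.015; 0 0 0.002 0 0.015; 0 0 0.002 0 0.015; 0 0 0.002 0 0.015"
}}

```text
clock: 16.4
eef_pos: [513.0, 292.5, 146.9]
tool_rot: [-3.141, -0.0, -0.208]
force: [0.4, 0.7, 2.8]
width: 23.2
```

```bash
python3 press.py 513 292.5 z12.png
```

```text
[-0.1  1.2  4.4] [513.  292.5 146.9]
[ 0.4 -0.1  2.4] [513.  292.5 146.9]
cap 170 35.55618730237828
housing 367 28.918592289785522
plate 951 16.963544312171166
```

{"fn": "drive_tool", "kwargs": {
  "deltas": "0 0 -0.04 0 0.015; 0 0 -0.09 0 0.015; 0.01 0.05 -0.11 0 0.015; 0.02 0.1 -0.11 0 0.015; 0.03 0.155 -0.11 0 0.015; 0.04 0.21 -0.11 0 0.015; 0.05 0.265 -0.11 0 0.015; 0.06 0.32 -0.11 0 0.015; 0.07 0.375 -0.11 0 0.015; 0.08 0.43 -0.11 0 0.015; 0.09 0.48 -0.11 0 0.015; 0.09 0.48 -0.11 0 0.015"
}}

```text
clock: 18.0
eef_pos: [499.9, -201.2, 256.1]
tool_rot: [3.139, 0.002, -0.216]
force: [0.2, 0.6, -1.9]
width: 23.6
```

```bash
python3 cap.py w13.png; python3 -c "
from h import *
print(delta([502,-299,257]))"
```

```text
[ 500.5 -197.7  255.9] [ 3.1  0.  -0.2] 18.05 23.508261570978146
[22.8045538  98.69649926 -1.13855179]
```

{"fn": "drive_tool", "kwargs": {
  "deltas": "0.011 0.05 0 0 0.015; 0.022 0.099 0 0 0.015; 0.022 0.099 0 0 0.015; 0.022 0.099 0 0 0.015; 0.022 0.099 0 0 0.015"
}}

```text
clock: 18.68
eef_pos: [503.6, -294.7, 256.5]
tool_rot: [-3.14, 0.001, -0.204]
force: [-0.6, 0.3, -1.7]
width: 23.3
```

```bash
python3 cap.py w14.png; python3 -c "
from h import *
print(delta([502,-299,134]))
p=imaging.get_image('wrist');E=np.array(p['extrinsics'])
f,cx,cy=K(p)
v,u=np.mgrid[0:400,0:640];r=p['range_z']
W=np.stack([(u-cx)/f*r,(v-cy)/f*r,r],-1)@E[:3,:3].T+E[:3,3]
m=(abs(W[...,2]-11)<5)&(abs(W[...,0]-495)<90)&(abs(W[...,1]+299)<90)
print(cv2.minAreaRect(np.ascontiguousarray(W[m][:,:2].astype(np.float32))))
s=ctrl.read_state();print(s['eef_pos'],s['tool_rot'])"
```

```text
[ 503.6 -295.   256.7] [-3.1  0.  -0.2] 18.725 23.39768036113921
[ -0.67467761   4.3516266  122.66685395]
((493.6507873535156, -298.9870300292969), (109.4435806274414, 100.016357421875), 3.0405120849609375)
[ 503.55977705 -295.48060887  256.80770964] [-3.14073015e+00  2.08644504e-04 -2.05087988e-01]
```

View pics/w14.png

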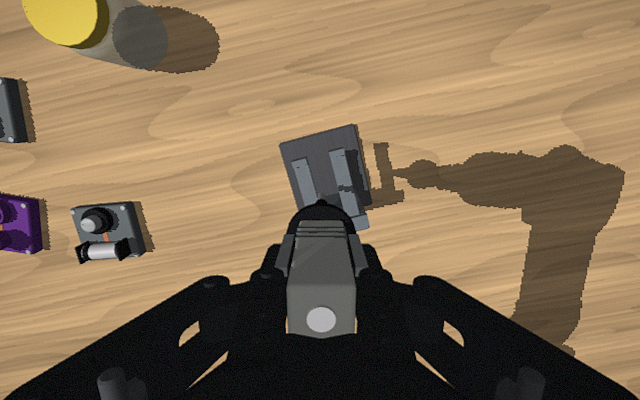

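{"fn": "drive_tool", "kwargs": {
  "deltas": "0 0.002 0 0 0.015; 0 0.002 0 0 0.015; 0 0.002 0 0 0.015; 0 0.002 0 0 0.015; 0 0.002 0 0 0.015; 0 0.002 0 0 0.015"
}}

```text
clock: 19.52
eef_pos: [502.7, -299.2, 256.8]
tool_rot: [-3.142, -0.0, -0.208]
force: [0.6, -0.1, -0.8]
width: 23.8
```

Run:
```python
from h import *
for i in range(3): imaging.get_image("wrist")
s=ctrl.read_state();print(s["eef_pos"],s["tool_rot"],s["force"],delta([502,-299,134]))
```

```text
[ 502.69476078 -299.23824438  256.80694947] [-3.14158277e+00  4.25569060e-08 -2.07579989e-01] [-0.1420907   0.86937051 -1.53532932] [-7.28941166e-01 -8.87306864e-02  1.22806950e+02]
```

{"fn": "drive_tool", "kwargs": {
  "deltas": "-0.001 0 0.04 0 0.015; -0.001 0 0.075 0 0.015; -0.001 0 0.1 0 0.015; -0.001 0 0.112 0 0.015; -0.001 0 0.112 0 0.015; -0.001 0 0.112 0 0.015; -0.001 0 0.112 0 0.015"
}}

```text
clock: 20.55
eef_pos: [502.4, -299.4, 145.9]
tool_rot: [3.141, -0.002, -0.208]
force: [-0.6, 0.5, -0.8]
width: 23.2
```

```bash
python3 cap.py w15.png
python3 - <<'E'
from h import *
for i in range(2):
    p=imaging.get_image("scene");s=ctrl.read_state();print(s["eef_pos"],s["force"])
a=p["color"][85:195,225:345];cv2.imwrite("pics/s15.png",cv2.cvtColor(cv2.resize(a,None,fx=5,fy=5,interpolation=cv2.INTER_CUBIC),cv2.COLOR_RGB2BGR))
E
```

```text
[ 502.3 -299.3  145.8] [ 3.1 -0.  -0.2] 20.6 23.408774714416666
[ 502.13833116 -299.25351208  145.59848907] [-0.19392674 -0.26214144 -1.5709349 ]
[ 502.0638952  -299.17123507  145.4536474 ] [-0.75102413  0.18560447 -2.18936296]
```

View pics/w15.png

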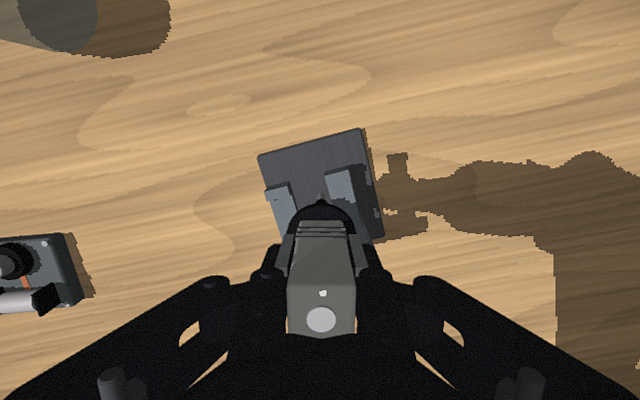

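View pics/s15.png

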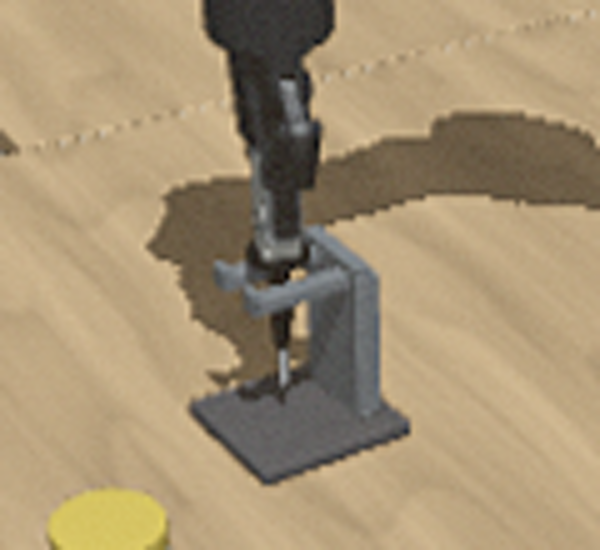

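The shaft is between the arms and the collar is about 10 mm above them. Lowering slowly.

{"fn": "drive_tool", "kwargs": {
  "deltas": "0 0 0.004 0 0.015; 0 0 0.007 0 0.015; 0 0 0.009 0 0.015; 0 0 0.0105 0 0.015; 0 0 0.0105 0 0.015; 0 0 0.0105 0 0.015; 0 0 0.0105 0 0.015"
}}

```text
clock: 21.58
eef_pos: [501.8, -299.0, 134.4]
tool_rot: [3.142, -0.0, -0.208]
force: [-0.4, -0.1, -1.8]
width: 23.4
```

Run:
```python
from h import *
for i in range(3):
    p=imaging.get_image("scene");s=ctrl.read_state();print(s["eef_pos"],s["force"])
```

```text
[ 501.79069543 -299.03531725  134.41772953] [ 0.29303076 -0.11666465 -1.51904086]
[ 501.78233919 -299.04301799  134.4234727 ] [ 0.13437694 -0.45632058 -0.81964981]
[ 501.75222698 -299.03624443  134.38814883] [-0.45009497  0.31340363 -1.94438446]
```

{"fn": "drive_tool", "kwargs": {
  "deltas": "0 0 0.0008 0 0.015; 0 0 0.0008 0 0.015; 0 0 0.0008 0 0.04; 0 0 0.0008 0 0.06; 0 0 0.0008 0 0.0854; 0 0 0.0008 0 0.0854; 0 0 0.0008 0 0.0854; 0 0 0.0008 0 0.0854; 0 0 -0.03 0 0.0854; 0 0 -0.08 0 0.0854; 0 0 -0.12 0 0.0854; 0 0 -0.12 0 0.0854"
}}

```text
clock: 23.22
eef_pos: [503.6, -300.3, 257.8]
tool_rot: [3.139, -0.007, -0.208]
force: [0.0, -0.1, -1.1]
width: 85.2
```

{"fn": "drive_tool", "kwargs": {
  "deltas": "-0.04 0 -0.02 0 0.0854; -0.08 0 -0.04 0 0.0854; -0.08 0 -0.04 0 0.0854; -0.08 0 -0.04 0 0.0854; -0.08 0 -0.04 0 0.0854; -0.08 0 -0.04 0 0.0854"
}}

```text
clock: 23.98
eef_pos: [423.9, -282.4, 293.5]
tool_rot: [-3.141, 0.001, -0.207]
force: [-0.7, -0.1, 0.9]
width: 85.7
```

Run:
```python
from h import *
np.set_printoptions(precision=1,suppress=True)
p=imaging.get_image("wrist");save(p,"w20.png")
f,cx,cy=K(p);E=np.array(p["extrinsics"])
v,u=np.mgrid[0:400,0:640];r=p["range_z"]
W=np.stack([(u-cx)/f*r,(v-cy)/f*r,r],-1)@E[:3,:3].T+E[:3,3]
roi=(abs(W[...,0]-500)<80)&(abs(W[...,1]+299)<80)
m=roi&(W[...,2]>178)&(W[...,2]<200);P=W[m][:,:2].astype(np.float32);print(m.sum(),cv2.minAreaRect(P),np.median(W[m][:,2]))
P=W[m];c=np.linalg.lstsq(np.c_[P[:,:2],np.ones(len(P))],P[:,2],rcond=None)[0];print("top slope",c[:2])
q=imaging.get_image("scene");save(q,"s20.png")
a=q["color"][85:195,225:345];cv2.imwrite("pics/s21.png",cv2.cvtColor(cv2.resize(a,None,fx=5,fy=5,interpolation=cv2.INTER_CUBIC),cv2.COLOR_RGB2BGR))
for t in ("jar","mug"): print(t,[np.array(x["point"]) for x in models.landmark_of(q,t)[:1]])
print(ctrl.read_state())
```

```text
968 ((502.0433044433594, -298.8554992675781), (24.010963439941406, 23.33159637451172), 78.08788299560547) 185.91604508176272
top slope [ 0. -0.]
jar [array([252.2, 221. ])]
mug [array([329.8, 326. ])]
{'clock': 24.175, 'qpos': array([ 0.4,  0.4,  0.2,  1.8, -0.1,  1. , -1.2]), 'qd': array([ 0., -0., -0.,  0.,  0., -0., -0.]), 'tau': array([ -0. , -40.2,   2. , -18.9,   0. ,   0. ,  -0. ]), 'eef_pos': array([ 423.6, -282.5,  294. ]), 'tool_rot': array([-3.1,  0. , -0.2]), 'force': array([-0.4,  0.2, -0.8]), 'torque': array([-0.,  0., -0.]), 'width': 85.3873509951152}
```

View pics/w20.png

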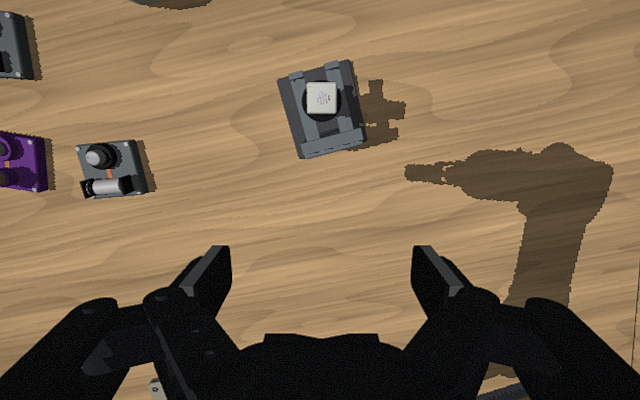

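View pics/s21.png

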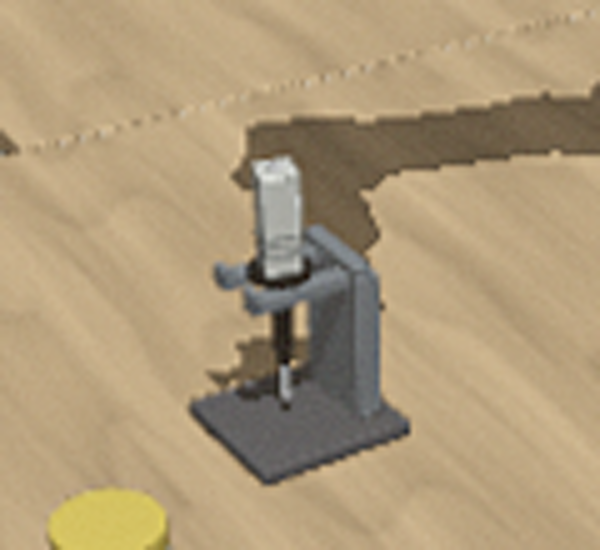

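The tester hangs upright. Its handle top at (322,98) is level and at the same height as at the start, and the gripper is clear. Handing in.

```bash
python3 -c "
from cell import ctrl
print(ctrl.finish_job())"
```

```text
the job is handed in; nothing more can be done
None
```

I took the tester from its rest and pressed it onto the battery, switch and grey lamp contacts, in that order. I then hung it back in the fork, let go and handed the job in after about 24 s; the hand-in gave no verdict.

- **Presses:** by wrist-camera depth, each cap sank about 5 mm, a little past halfway, and was held well over 0.2 s. The net force was about 4 N each time, but the force readings are noisy by about 1 N. By force alone the sinking looked nearer 4 mm. The lamp needed a second 2 mm push, because the first stopped at about 3 mm.
- **Tester back in its rest:** the last pictures show it upright between the arms with the collar on them. Its handle top is level and at the same height as at the start (186 mm). It sits about 1 mm from the seat's middle, which I measured myself. The open gripper is well clear.
- **Contacts up again:** I did not measure the caps after lifting off. Only the battery's shows fully in the last wrist picture, and it looks up.
- **Jar and mug:** they show in the scene camera within about 3 pixels of where they were at the start, which is within the detector's scatter. The arm kept clear of them.

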